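# Tip the drained vial racks down flat

## Task

Two empty vial racks have been left standing on edge on the drying mat to drain. Push each of them over with the fingertips, where it stands, so that it lies flat on its rubber feet with the open pockets facing up, ready for loading; the order does not matter. Only push: do not pick a rack up or shove it across the mat, and leave everything else standing where it is.

Things in the scene. Friction and masses are not known exactly. Their poses are not given: they have to be found in the camera images.
- long_rack: Empty plastic vial rack, 8 x 4 pockets: 130 long (y), 75 high as it stands (z), 32 deep without feet (x). It stands on a long edge, facing any way. Origin: middle of the edge face it stands on; -x points out of the white open pocket face, +x out of the grey closed face with the feet, y along the length, z up. Correctly laid down, +x points straight down.
- long_rack_center (a point): Centre of the long rack, in its own frame at (0, 0, 37.5 mm). Either rack weighs 0.15 to 0.31 kg, centre of mass at its middle. Pushed near its top it does not slide but tips over its far lower edge, and once past balance (about 25 degrees) falls flat by itself.
- short_rack: Empty plastic vial rack, 4 x 3 larger pockets: 108 long (y), 80 high as it stands (z), 36 deep without feet (x). It stands on a long edge, facing any way. Origin: middle of the edge face it stands on; -x points out of the white open pocket face, +x out of the grey closed face with the feet, y along the length, z up. Correctly laid down, +x points straight down.
- short_rack_center (a point): Centre of the short rack, in its own frame at (0, 0, 40 mm). On both racks the white pocket grid is a 12 mm deep layer, seen from above as a white strip along the standing rack; the grey opposite face has four black rubber feet near its corners, 16 mm across, 4 mm high.
- mat: Drying mat under both racks: fixed black rubber sheet 350 (x) x 620 (y), 3 mm thick, its top at z = 0.003. Origin at the centre of its underside.
- amber_jar: Bystander: amber glass jar, 48 across, 75 high, loose, on the far part of the mat between the racks. Origin at its underside.
- beaker: Bystander: glass beaker, 54 across, 65 high, loose, on the near part of the mat between the racks. Origin at its underside.
- standard_weight: Bystander: brass cylinder weight, 26 across, 35 high, loose, mid-mat between the racks. Origin at its underside.
- loaded_rack: Bystander: vial rack full of capped vials, already lying flat to the left of the mat, 75 x 130, 48 high with the caps. Origin at its underside. Not one of the two to be tipped.
- rinse_bottle: Bystander: clear bottle with a red cap, 60 across, 95 high, loose, just right of the mat. Origin at its underside.

How it is judged:
By the outcome, as a careful person would: the job done as asked, in the order asked, and still so for the second after the job is handed in, with the robot touching nothing.
It also fails if it takes over 45 s, if anything falls off the work surface, if the arm or the gripper's body presses on something with over 40 N, if the wrist force passes 120 N, or if a joint passes its speed limit or range.

## Robot

A 7-joint arm with a two-finger parallel gripper is mounted at the origin on the work surface. World frame = base frame: x ahead of the robot, y to its left, z up, the work surface at z = 0. Lengths are in m, angles in rad, forces in N, time in s.
With the tool pointing down it reaches from about 0.425 to 0.925 m from the base axis. Payload 6.8 kg.
Tool frame: the origin (TCP) lies at the very end of the fingers, on their centre line; the grasp point (between the pads) lies bot.grip_point_offset behind it (bot.grip_point_offset is the distance from the TCP to the grasp point, in m); z points along the fingers, y is the line along which they close (so a half turn about z gives the same grasp; the last joint's range is limited). The gripper opens to 85 mm and grips with 20 to 120 N. Pads are 22 mm wide; open, the fingers measure 114 mm over their backs; the gripper's body (76 mm by 85 mm) begins 54 mm behind the grasp point. The pads swing forward as they close: fully open they stand 13 mm farther back than shut.
Start: joints at [1.029, 0.477, 0.022, 1.555, -0.011, 1.109, -0.083], TCP at [0.284, -0.612, 0.231] pointing down, gripper open.
Joint ranges: [-2.96, 2.96], [-0.34, 2.1], [-1.41, 1.46], [0.24, 2.44], [-1.37, 4.51], [0.17, 1.92], [-2.96, 2.96]. Speed limits (rad/s): [2.39, 2.39, 3.14, 3.14, 3.14, 3.14, 3.14].

## Interface

Orientations are given as a unit quaternion [w, x, y, z].
In Python, from station import bot, imaging gives the robot as it stands. The module is installed in compiled form; this text tells all that it offers.
- The arm moves only by the tool carry_out, never from a script. Its argument "targets" is one flat list of numbers, 5 for each row, row after row: the closure in counts, from 0 (fully open) to 255 (shut), then the shift along the world's x, y, z in mm, then the turn about the world's z in degrees. A call has 1 to 20 rows; each row shifts and turns the commanded pose from where the row before left it; what a row does not reach is not made up. A row lasts 1/10 s, in which the tool goes at most 50 mm and 8.59 degrees, less where a joint would pass 70% of its speed; a pose out of reach is approached as far as the arm can. A call is refused whole if a number of a shift passes 50 or a number of a turn 8.59, either way. A call with a gripper value outside its range is refused whole. The fingers move at their own pace and stop on an object; "newtons" is the grip in N (left out, the last holds). Time passes only in rows, so rows that do not move let the fingers close. It gives the time, the measured TCP pose, the force, the opening and the grip force at its end, in the units of the state.
- bot.get_obs(): the state, without advancing time (a new reading comes with each control period).
- imaging.read_camera(name): name is "scene" or "side" or "wrist"; returns a dict with "frame" (420x560x3 uint8, red, green, blue), "fov_y" (degrees; the focal length in pixels is half the picture's height over the tangent of half this angle, whatever the lens; pixels are square), "cx", "cy" (the principal point, pixels), "pose" (4x4, takes a point from camera to world coordinates); the wrist camera has in their place "tool_from_camera" (4x4, takes a point from camera to tool coordinates, whose origin is the TCP and whose axes are the flange's). Camera axes: x right, y up, looking along -z (the intrinsics and any distortion apply to the point x, -y, -z); pixel columns grow to the right and rows downward; lengths in m; the calibration is good to about 2 mm. The wrist camera is an equidistant fisheye: a pixel r from the principal point sees the ray r / f radians off the axis. A picture is of the moment at which its call begins: read the wrist's pose just before it. There is no depth.
- bot.hand_in(): hands the job in; it is judged then, once.
The state is a dict: "t": time; "q": joint angles; "joint_vel": joint speeds; "joint_torque": joint torques, N m; "eef_pos": TCP position; "tool_rot": TCP orientation; "contact_force": force on the tool from outside, world axes, zero at the start; "torque": the same for the moment, N m; "gripper_width": opening from 0.0 (shut) to 1.0 (fully open); "grasp_force": force on a finger pad.
Only numpy, scipy, OpenCV 4.12 (cv2) and the standard library are available. Lean on these libraries where they do the work, as an engineer would, in place of code of your own. Each camera call takes 0.05 s, during which the arm holds its last target. There are 200 camera calls.

## Working session

There is one attempt and no reset: what is moved stays moved. The work goes in short steps, Python scripts to look and compute and a tool call to move; the robot and the scene stay as the last step left them, time stands still between calls to the robot, and variables do not carry over. Pictures are saved under pics/ and viewed, at most 10 in all, crops included, and the job is handed in when it is done.

Besides the shell and the picture viewer there is one more tool, called after ">>>" in YAML: its name, and indented under it one key for each argument. carry_out: Moves the arm, as the interface text tells. Its arguments: {"type":"object","properties":{"targets":{"type":"array","items":{"type":"number"}},"newtons":{"type":"number"}},"required":["targets"]}

```bash
mkdir -p pics
cat > h.py <<'E'
import numpy as np, cv2
from station import bot, imaging
def grab(n):
    c=imaging.read_camera(n); np.save(f'{n}_pose.npy',np.r_[c['pose'].ravel(),c['fov_y'],c['cx'],c['cy']] if 'pose' in c else 0)
    return c
def px2w(n,u,v,z):
    a=np.load(f'{n}_pose.npy'); P=a[:16].reshape(4,4); f=210/np.tan(np.radians(a[16]/2))
    d=P[:3,:3]@np.array([(u-a[17])/f,-(v-a[18])/f,-1]); o=P[:3,3]
    return o+d*(z-o[2])/d[2]
def w2px(n,p):
    a=np.load(f'{n}_pose.npy'); P=a[:16].reshape(4,4); f=210/np.tan(np.radians(a[16]/2))
    q=P[:3,:3].T@(np.array(p)-P[:3,3]); return a[17]+f*q[0]/-q[2], a[18]-f*q[1]/-q[2]
E
python3 - <<'E'
from h import *
for n in('scene','side'):
    c=grab(n); print({k:v for k,v in c.items() if k!='frame'})
    cv2.imwrite(f'pics/{n}0.png',cv2.resize(c['frame'][:,:,::-1],(800,600),interpolation=cv2.INTER_CUBIC))
print(bot.get_obs(), bot.grip_point_offset)
E
```

```text
{'fov_y': 51.55598671002685, 'cx': 280.4443600818608, 'cy': 205.6870194441788, 'pose': array([[ 0.59850109, -0.56571766,  0.56723891,  1.1581454 ],
       [ 0.80092941,  0.40700933, -0.43915315, -0.46182356],
       [ 0.01756516,  0.71715196,  0.69669544,  0.79323315],
       [ 0.        ,  0.        ,  0.        ,  1.        ]])}
{'fov_y': 52.760079252726975, 'cx': 276.34971869989283, 'cy': 208.6531414498535, 'pose': array([[-0.7842569 ,  0.31009779, -0.53738299, -0.10343998],
       [-0.62035384, -0.37780986,  0.68732876,  0.86277367],
       [ 0.01011054,  0.87240992,  0.48867035,  0.64399888],
       [ 0.        ,  0.        ,  0.        ,  1.        ]])}
{'t': 0.1, 'q': array([ 1.02888541,  0.47771205,  0.02232719,  1.55633946, -0.01148916,
        1.10928442, -0.08310699]), 'joint_vel': array([ 1.42408033e-03, -3.31529820e-03,  5.96043474e-04, -6.99171706e-04,
        1.94588721e-04, -1.07602385e-03, -4.86778286e-05]), 'joint_torque': array([ 5.48013108e-03, -5.97758639e+01,  1.61391858e+00, -2.81953132e+01,
        1.27716290e-02,  5.04687967e-03,  4.42550444e-06]), 'eef_pos': array([ 0.28350081, -0.61200203,  0.23043179]), 'tool_rot': array([-7.73682639e-04,  9.76564362e-01,  2.15224057e-01, -2.31698832e-04]), 'contact_force': array([ 0.02991611, -0.35693721, -0.2032819 ]), 'torque': array([-0.05567937,  0.00730829, -0.03118569]), 'grasp_force': 0.0, 'gripper_width': 1.0008863495930174} 0.0187
```

View pics/scene0.png

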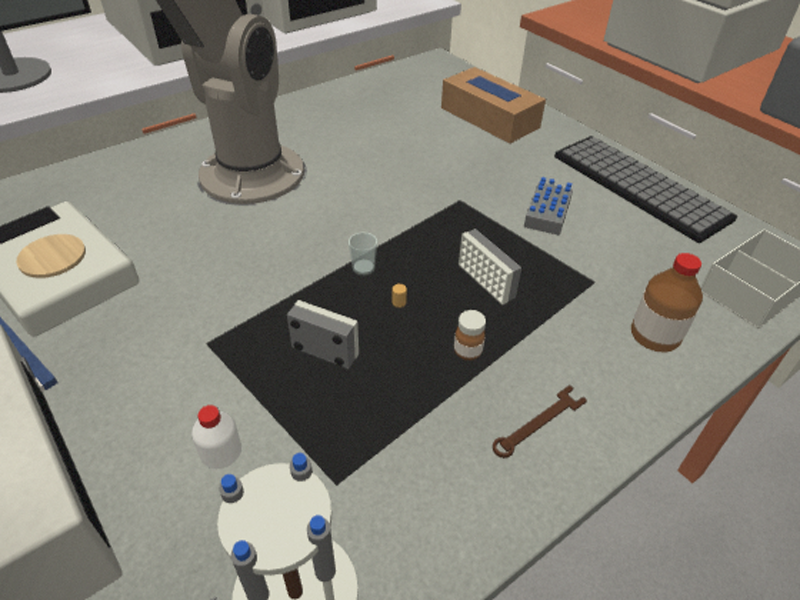

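View pics/side0.png

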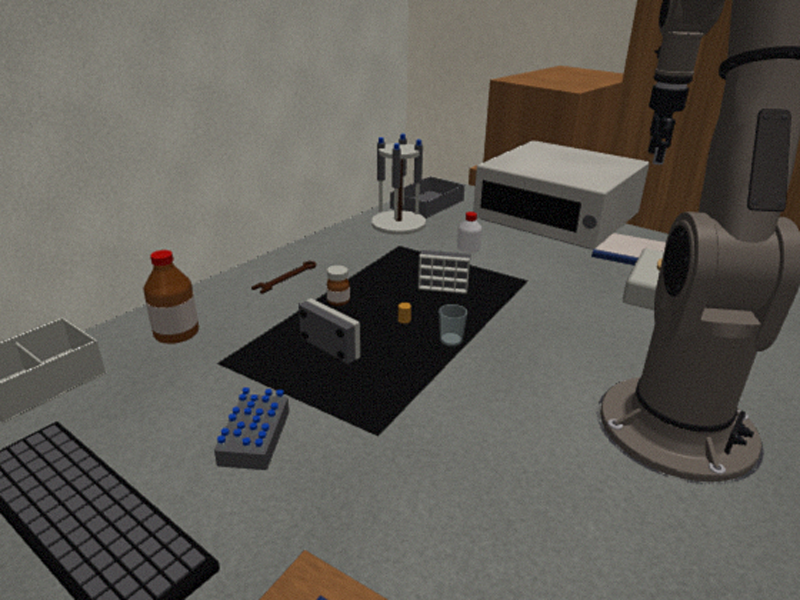

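Scene view: the long rack is at about (490,265) with its white pockets towards the camera. The short rack is at about (323,335) with its feet towards the camera. The side view agrees. I'll enlarge both for corner points.

Run:
```python
from h import *
im=cv2.imread('pics/scene0.png')
a=cv2.resize(im[220:315,440:540],(400,380),interpolation=cv2.INTER_CUBIC)
b=cv2.resize(im[290:385,270:370],(400,380),interpolation=cv2.INTER_CUBIC)
cv2.imwrite('pics/crop1.png',np.hstack([a,b]))
for n,u,v,z in [('scene',470,345,.05),('scene',363,258,.03),('scene',399,296,.02),('scene',335,483,.003),('scene',208,344,.003),('scene',593,282,.003),('scene',460,201,.003),('scene',209,416,.09)]:
    print(u,v,px2w(n,u*.7,v*.7,z).round(3))
```

```text
470 345 [0.711 0.026 0.05 ]
363 258 [0.418 0.02  0.03 ]
399 296 [0.531 0.02  0.02 ]
335 483 [ 0.763 -0.263  0.003]
208 344 [ 0.423 -0.298  0.003]
593 282 [0.7   0.349 0.003]
460 201 [0.359 0.313 0.003]
209 416 [ 0.624 -0.368  0.09 ]
```

View pics/crop1.png

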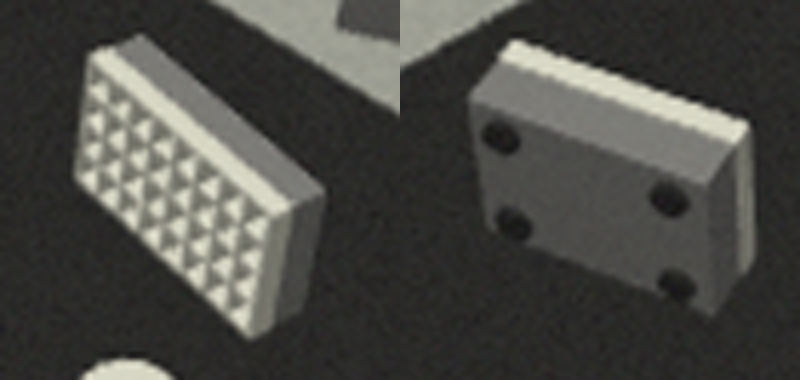

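The crop gives clear corners. Long rack top face: (88,50), (140,35), (325,190), (275,212). Short rack top face: (512,38), (748,122), (708,185), (470,93).

Run:
```python
from h import *
def go(name,top,off,zt):
    P=np.array([px2w('scene',(u/4+off[0])*.7,(v/4+off[1])*.7,zt) for u,v in top]); print(name,P.round(3).tolist())
    print(' edges',np.linalg.norm(np.roll(P,-1,0)-P,axis=1).round(4)); c=P.mean(0)
    d=(P[3]-P[0]+P[2]-P[1]); 
    for e in (P[1]-P[0],P[2]-P[1],P[2]-P[3],P[3]-P[0]): print(' dir deg',np.degrees(np.arctan2(e[1],e[0])).round(1))
    print(' c',c.round(4))
    return P
# ordered: white-far? long: w1,g1,g2,w2
go('long',[(88,50),(140,35),(325,190),(275,212)],(440,220),.078)
go('longbot',[(75,180),(250,338),(298,318)],(440,220),.003)
go('short',[(112,38),(70,93),(308,185),(348,122)],(270,290),.083)
go('shortbot',[(90,235),(312,317),(352,268)],(270,290),.003)
```

```text
long [[0.512, 0.178, 0.078], [0.517, 0.205, 0.078], [0.646, 0.198, 0.078], [0.643, 0.171, 0.078]]
 edges [0.0276 0.1283 0.0278 0.1316]
 dir deg 78.3
 dir deg -3.0
 dir deg 85.1
 dir deg -3.2
 c [0.5795 0.1881 0.078 ]
longbot [[0.516, 0.175, 0.003], [0.644, 0.169, 0.003], [0.647, 0.195, 0.003]]
 edges [0.1279 0.0269 0.1328]Traceback (most recent call last):
  File "<stdin>", line 11, in <module>
  File "<stdin>", line 5, in go
IndexError: index 3 is out of bounds for axis 0 with size 3
```

Run:
```python
from h import *
def go(name,top,off,zt):
    P=np.array([px2w('scene',(u/4+off[0])*.7,(v/4+off[1])*.7,zt) for u,v in top]); print(name,P.round(3).tolist())
    print(' edges',np.linalg.norm(np.roll(P,-1,0)-P,axis=1).round(4), P.mean(0).round(4), [np.degrees(np.arctan2(*(e[1::-1]))).round(1) for e in np.roll(P,-1,0)-P])
go('short',[(112,38),(70,93),(308,185),(348,122)],(270,290),.083)
go('shortbot',[(90,235),(312,317),(352,268)],(270,290),.003)
```

```text
short [[0.493, -0.157, 0.083], [0.511, -0.186, 0.083], [0.607, -0.137, 0.083], [0.588, -0.106, 0.083]]
 edges [0.0337 0.1079 0.036  0.1076] [ 0.5496 -0.1463  0.083 ] [np.float64(-59.3), np.float64(27.2), np.float64(121.0), np.float64(-151.5)]
shortbot [[0.515, -0.189, 0.003], [0.605, -0.138, 0.003], [0.593, -0.11, 0.003]]
 edges [0.104  0.03   0.1111] [ 0.5712 -0.1457  0.003 ] [np.float64(29.3), np.float64(113.4), np.float64(-135.2)]
```

Run:
```python
from h import *
for n,u,v in [('scene',120,575),('scene',5,330),('side',582,240),('side',476,205),('scene',135,275),('side',270,465)]: print(n,u,v,px2w(n,u*.7,v*.7,0).round(3))
```

```text
scene 120 575 [ 0.71  -0.544  0.   ]
scene 5 330 [ 0.189 -0.562  0.   ]
side 582 240 [ 0.417 -0.605  0.   ]
side 476 205 [ 0.772 -0.649  0.   ]
scene 135 275 [ 0.181 -0.335  0.   ]
side 270 465 [0.437 0.462 0.   ]
```

>>> carry_out:
  targets: [255,0,0,0,3.6,255,0,0,0,0]
  newtons: 40

```text
t: 0.3
eef_pos: [0.2835, -0.6122, 0.2307]
tool_rot: [-0.001, 0.969, 0.246, -0.0]
contact_force: [-0.9, -0.4, 0.1]
gripper_width: 0.689
grasp_force: 0.0
```

>>> carry_out:
  targets: [255,10,40,0,0,255,17,37,0,0,255,17,37,0,0,255,17,37,0,0,255,17,37,0,0,255,17,37,0,0,255,17,37,0,0,255,17,37,0,0,255,17,37,0,0,255,17,37,0,0,255,18,37,0,0,255,20,35,0,0,255,20,35,0,0,255,20,31,0,0,255,0,0,0,0,255,0,0,0,0]

```text
t: 1.9
eef_pos: [0.5248, -0.1008, 0.231]
tool_rot: [-0.0, 0.969, 0.246, -0.0]
contact_force: [0.8, -0.7, 0.2]
gripper_width: 0.001
grasp_force: 0.0
```

Run:
```python
from h import *
o=bot.get_obs(); print(o['eef_pos'],o['gripper_width'])
c=grab('scene'); im=cv2.resize(c['frame'][:,:,::-1],(1120,840),interpolation=cv2.INTER_CUBIC)
cv2.imwrite('pics/s1.png',im[150:700,200:1000])
```

```text
[ 0.52476171 -0.1008116   0.23102412] 0.001091171964945374
```

View pics/s1.png

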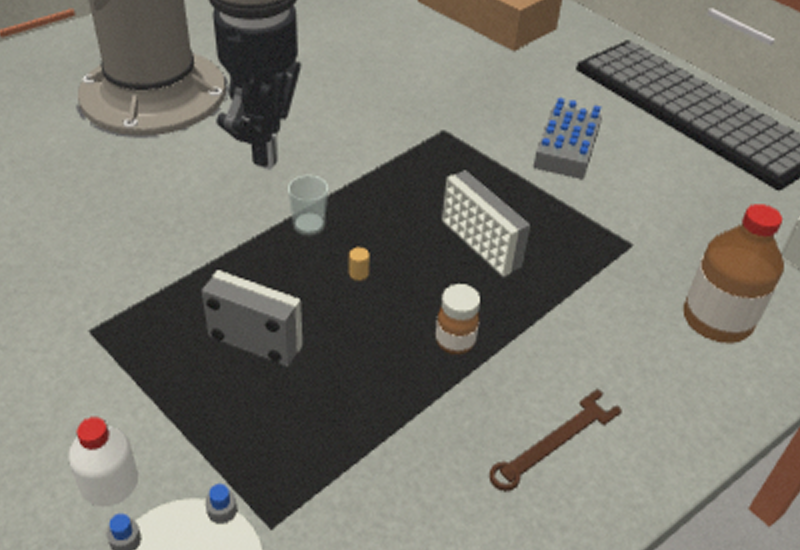

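The view shows the closed gripper above the bench behind the short rack, with both racks untouched. I'll descend next to the white face.

>>> carry_out:
  targets: [255,0,0,-40,0,255,0,0,-40,0,255,0,0,-40,0,255,0,0,-45,0,255,0,0,0,0,255,3.8,-7,0,0,255,3.8,-7,0,0,255,3.8,-7,0,0]

```text
t: 2.75
eef_pos: [0.5382, -0.124, 0.0689]
tool_rot: [0.001, 0.969, 0.245, 0.002]
contact_force: [0.4, 1.0, 0.9]
gripper_width: 0.002
grasp_force: 0.2
```

Run:
```python
from h import *
c=grab('scene'); im=cv2.resize(c['frame'][130:290,150:350,::-1],(750,600),interpolation=cv2.INTER_CUBIC)
cv2.imwrite('pics/s2.png',im); print(bot.get_obs()['eef_pos'],bot.get_obs()['contact_force'])
```

```text
[ 0.53869656 -0.1254465   0.06870637] [ 1.063813   -0.40399363 -0.06825137]
```

View pics/s2.png

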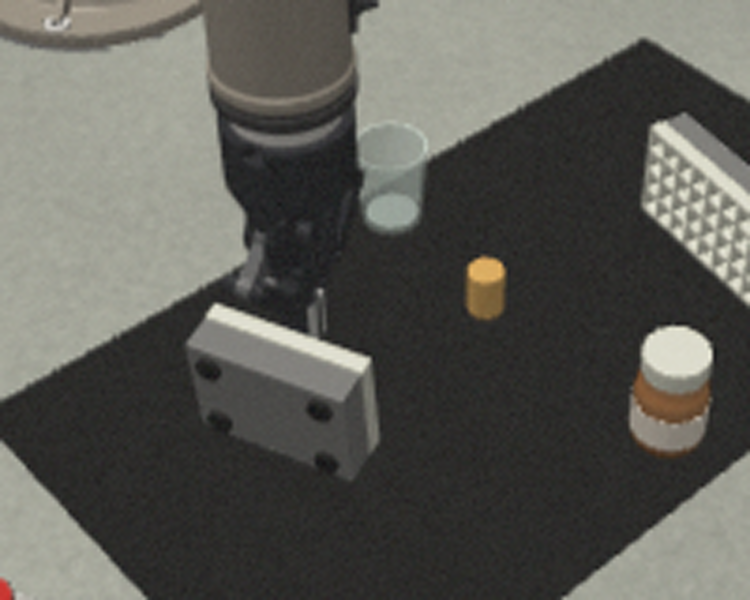

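The fingertip at about (315,330) is right behind the rack's top edge, near its middle, and the rack still stands. I'll push on.

>>> carry_out:
  targets: [255,3.4,-6.1,0,0,255,3.4,-6.1,0,0,255,3.4,-6.1,0,0]

```text
t: 3.1
eef_pos: [0.5468, -0.1414, 0.0667]
tool_rot: [0.0, 0.969, 0.246, 0.0]
contact_force: [-0.5, 0.3, 0.7]
gripper_width: -0.002
grasp_force: 0.1
```

Run:
```python
from h import *
c=grab('scene'); im=cv2.resize(c['frame'][130:290,150:350,::-1],(500,400),interpolation=cv2.INTER_CUBIC)
cv2.imwrite('pics/s3.png',im); print(bot.get_obs()['eef_pos'],bot.get_obs()['contact_force'])
```

```text
[ 0.5472673  -0.14274575  0.06660123] [-0.18192512 -0.67126439 -0.01009439]
```

View pics/s3.png

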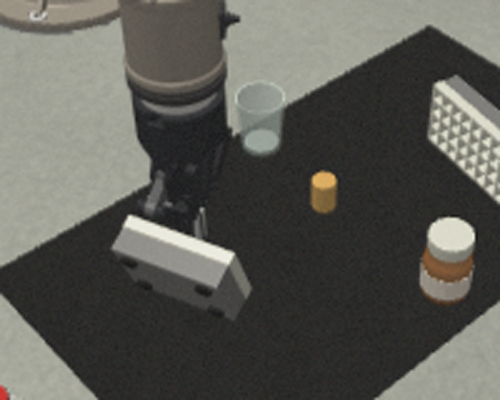

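The short rack is tilting in place about its lower edge. I'll continue past balance, wait, then back off and rise.

>>> carry_out:
  targets: [255,3.4,-6.1,0,0,255,3.4,-6.1,0,0,255,3.4,-6.1,0,0,255,1.9,-3.5,0,0,255,0,0,0,0,255,0,0,0,0,255,0,0,0,0,255,0,0,0,0]

```text
t: 3.95
eef_pos: [0.5583, -0.1622, 0.0663]
tool_rot: [-0.0, 0.969, 0.246, -0.0]
contact_force: [1.0, 0.5, -1.0]
gripper_width: -0.004
grasp_force: 0.0
```

Run:
```python
from h import *
c=grab('scene'); im=cv2.resize(c['frame'][130:290,150:350,::-1],(500,400),interpolation=cv2.INTER_CUBIC)
cv2.imwrite('pics/s4.png',im); print(bot.get_obs()['eef_pos'],bot.get_obs()['contact_force'])
```

```text
[ 0.55832379 -0.16228499  0.06630739] [-0.64464986 -0.16487145  0.21279102]
```

View pics/s4.png

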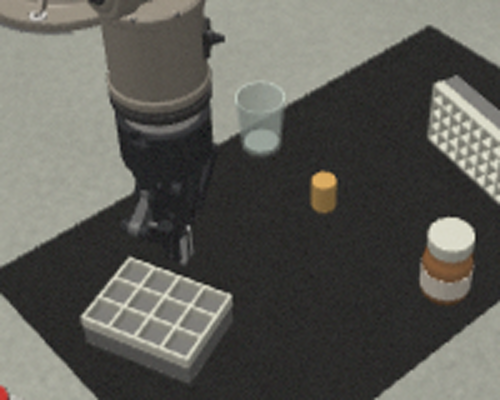

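The short rack now lies flat with its pockets up. Next is the long rack: rise, cross over, turn −31.5° and descend.

>>> carry_out:
  targets: [255,-2,4,42,0,255,0,0,42,0,255,0,0,42,0,255,3,37,0,-7.9,255,3,37,0,-7.9,255,3,37,0,-7.9,255,3,37,0,-7.8,255,3,37,0,0,255,3,37,0,0,255,3,37,0,0,255,0,37,0,0,255,0,0,0,0,255,0,0,0,0]

```text
t: 5.3
eef_pos: [0.577, 0.1385, 0.1922]
tool_rot: [0.0, 1.0, -0.025, -0.0]
contact_force: [0.1, -0.0, 0.1]
gripper_width: -0.002
grasp_force: 0.0
```

>>> carry_out:
  targets: [255,0,0,-43,0,255,0,0,-43,0,255,0,0,-44,0,255,0,0,0,0,255,0.4,8,0,0,255,0.4,8,0,0,255,0.4,7,0,0,255,0.4,7,0,0,255,0.4,6,0,0]

```text
t: 6.2
eef_pos: [0.5801, 0.1746, 0.0636]
tool_rot: [-0.0, 1.0, -0.026, 0.001]
contact_force: [-0.4, -0.9, -0.1]
gripper_width: -0.002
grasp_force: 0.2
```

Run:
```python
from h import *
c=grab('scene'); im=cv2.resize(c['frame'][110:270,240:440,::-1],(500,400),interpolation=cv2.INTER_CUBIC)
cv2.imwrite('pics/s5.png',im); print(bot.get_obs()['eef_pos'],bot.get_obs()['contact_force'])
```

```text
[0.57982927 0.17587517 0.06329354] [0.89774585 1.23225027 0.66661664]
```

View pics/s5.png

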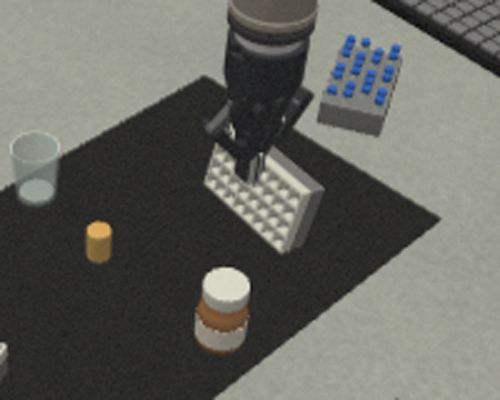

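The fingertip is at the rack's middle near its top edge, and the rack is tilting in place away from the white face. I'll continue past balance, wait, then lift off.

>>> carry_out:
  targets: [255,0.4,6,0,0,255,0.4,6,0,0,255,0.4,6,0,0,255,0.4,5,0,0,255,0,0,0,0,255,0,0,0,0,255,0,0,0,0,255,0,0,0,0,255,0,-4,40,0,255,0,-10,40,0,255,0,-20,40,0,255,0,0,0,0]

```text
t: 7.45
eef_pos: [0.5849, 0.16, 0.1883]
tool_rot: [-0.001, 1.0, -0.029, 0.005]
contact_force: [1.5, -0.4, 0.2]
gripper_width: -0.004
grasp_force: 0.0
```

Run:
```python
from h import *
print(bot.get_obs()['eef_pos'])
a=grab('scene')['frame'][100:310,120:400,::-1]; b=grab('side')['frame'][150:330,130:400,::-1]
cv2.imwrite('pics/s6.png',np.hstack([cv2.resize(a,(400,300)),cv2.resize(b,(400,300))]))
```

```text
[0.58493553 0.15999768 0.18828955]
```

View pics/s6.png

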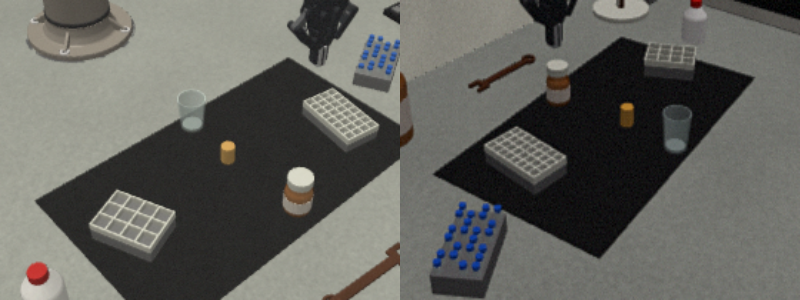

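Both racks lie flat with their pockets up, the bystanders are undisturbed and the gripper is clear.

```bash
python3 -c "
from station import bot
print(bot.hand_in())"
```

```text
the job is handed in; nothing more can be done
None
```

Both racks were pushed over where they stood and lie flat with their pockets up; the bystanders look untouched in the last pictures, the gripper is clear, and the job was handed in at about 7.5 s.

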